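Air the tart warmer with its lid lever

TASK

Air the egg tarts: with the fingertips, press the red lever of the tart warmer all the way down so that its linked lid swings fully open, and keep it open for at least two seconds. Then ease the lever up again, taking a few seconds, so that the lid comes down slowly all the way and never drops or slams, and move clear. Work the lid only through the lever, and do not pick up or shift anything else on the bench.

Things in the scene. Friction and masses are not known exactly. Their poses are not given: they have to be found in the camera images.
- warmer: Tart warmer fixed to the bench: aluminium open-topped box, 240 (its x) x 280 (its y) x 120 mm high, with nine tarts seen through the lid. Origin: centre of its underside, on the bench; z up; its own -x axis points out of the front, where the red lever sticks out. It stands in different places and turns.
- lever_hinge (a point): Hinge of the lever, on the warmer's front: 132 mm in front of the warmer's centre, 80 mm above the bench; its axis runs along the warmer's y. The lever slopes 0.22 rad up from here at rest and 0.22 rad down when fully pressed.
- lever_pad (a point): Centre of the top of the red lever pad, the place to press. Pad 54 mm wide (along the warmer's y), 40 mm long, 12 mm thick, on two thin bars. The point lies 140 mm along the lever from its hinge, 6 mm above the lever's middle line: 116 mm above the bench and 267 mm in front of the warmer's centre at rest, 55 mm above the bench when fully pressed.
- lever (a joint): Angle of the lever about its hinge, rad: 0 at rest (up), 0.44 pressed fully down on its stop. It takes about 5 to 12 N on the pad to press; only the lid's weight pushes it up again, fast if let go.
- lid (a joint): Angle of the lid, rad: 0 shut, about 1.14 fully open. Always 2.6 times the lever angle, since the two are linked.
- lid_front (a point): Middle of the lid's front edge. Lid: clear pane in a dark steel frame, 244 x 284 x 9 mm, about 0.35 kg, with a black bar handle that is not to be used. Hinged on the rim farthest from the lever (120 mm behind the warmer's centre, 120 mm above the bench), it swings up and away from the lever.
- tart_a: Loose egg tart, 72 mm across, 30 mm high, on the bench just in front of the lever pad, towards the warmer's +y side. Origin: centre of its underside. Leave alone.
- tart_b: Loose egg tart like tart_a, on the bench in front of the lever pad (the warmer's -y side). Leave alone.
- tart_tray: White tray, 300 x 200 mm, with six tarts, 40 mm high in all. Origin: centre of its underside. Leave alone.
- jam_jar: Jam jar, 68 mm across, 90 mm high, red cap. Origin: centre of its underside. Leave alone.
- mug: Blue mug, 80 mm across, 90 mm high, handle at its +y. Origin: centre of its underside. Leave alone.
- palette_knife: Palette knife lying on the bench, handle towards its -x. Leave alone.
- sugar_shaker: Steel sugar shaker, 66 mm across, 135 mm high. Origin: centre of its underside. Leave alone.

How it is judged:
On the way, in this order (a step that is already met when the one before it is completed fails the run):
1. the lever is pressed down so that the lid is fully open (beyond 1.05 rad), and kept so for 1.8 s (value of joint lid above 1.05 rad), for 1.8 s.
2. the lid is on its way down, half open, led by the fingers on the lever (value of joint lid between 0.1 and 0.7 rad and contact force between the fingers and lever above 0.5 N), for 0.2 s.
3. the lid is shut again (value of joint lid below 0.04 rad), for 0.2 s.
At the end, for the whole second after the job is handed in: The lid is shut (under 0.04 rad) and at rest, the lever is back up (under 0.02 rad), and every loose thing is within 30 mm of where it stood (value of joint lid below 0.04 rad and value of joint lever below 0.02 rad and not (velocity of joint lid above 0.05 rad/s) and distance of each of tart_a, tart_b, tart_tray, jam_jar, mug, palette_knife, sugar_shaker from where it was at the start of the episode below 0.03 m); the robot touches nothing.
It fails at once if the lid drops or slams: it closes faster than 1.5 rad/s at any moment (velocity of joint lid below -1.5 rad/s).
It fails at once if the lid itself is touched instead of the lever (contact force between any of the fingers, the arm and lid above 0.5 N).
It fails at once if a loose thing on the bench is shifted by more than 30 mm (distance of any of tart_a, tart_b, tart_tray, jam_jar, mug, palette_knife, sugar_shaker from where it was at the start of the episode above 0.03 m).
It fails at once if a loose thing on the bench is picked up (more than 15 mm off the bench) (height (world z) of any of tart_a, tart_b, tart_tray, jam_jar, mug, palette_knife, sugar_shaker above 0.015 m).
It also fails if it takes over 51 s, if anything falls off the work surface, if the arm or the gripper's body presses on something with over 40 N, if the wrist force passes 120 N, or if a joint passes its speed limit or range.

ROBOT

A 6-joint arm with a two-finger parallel gripper is mounted at the origin on the work surface. World frame = base frame: x ahead of the robot, y to its left, z up, the work surface at z = 0. Lengths are in m, angles in rad, forces in N, time in s.
With the tool pointing down it reaches from about 0.4 to 0.825 m from the base axis. Payload 7 kg.
Tool frame: the origin (TCP) lies at the centre of the arm's flange, where the gripper is bolted on; the fingertips stand 178 mm ahead of it and the grasp point (between the pads) lies 159 mm ahead of it; z points along the fingers, y is the direction in which the jaws open and shut (so a half turn about z gives the same grasp; the last joint's range is limited). The gripper opens to 88 mm and grips with 3 to 60 N. Pads are 19 mm wide; open, the fingers measure 130 mm over their backs; the gripper's body (78 mm by 193 mm) begins 47 mm behind the grasp point.
Start: joints at [1.52, 0.359, 0.012, 0, -1.224, -0.288], TCP at [0.224, 0.637, 0.405] pointing down, gripper open.
Joint ranges: [-3.07, 3.07], [-1.43, 2.12], [-1.02, 1.25], [-3.03, 1.67], [-3.05, -0], [-3.03, 3.03]. Speed limits (rad/s): [2.39, 2.39, 3.01, 3.14, 3.14, 3.14].

INTERFACE

Orientations are given as [roll, pitch, yaw] about the fixed x, y, z axes, in that order (R = Rz(yaw) Ry(pitch) Rx(roll)).
In Python, from station import arm gives the robot as it stands.
- The arm moves only by the shell command python3 -m handwheel 'ROWS' [OPENING] [FORCE]. ROWS is JSON, a list of rows, each a list of 4 numbers: the shift along the world's x, y, z in cm, then the turn about the world's z in rad. In form: [[dx, dy, dz, yaw], ...]. A call has 1 to 20 rows; each row shifts and turns the commanded pose from where the row before left it; what a row does not reach is not made up. A row lasts 1/10 s, in which the tool goes at most 50 mm and 8.59 degrees, less where a joint would pass 70% of its speed; a pose out of reach is approached as far as the arm can. A call is refused whole if a number of a shift passes 5 or a number of a turn 0.15, either way. A call with a gripper value outside its range is refused whole. OPENING is the closure, from 0 (fully open) to 1 (shut), set as the call begins (- or left out, the last holds). The fingers move at their own pace and stop on an object; FORCE is the grip in N (left out, the last holds). Time passes only in rows, so rows that do not move let the fingers close. It gives the time, the measured TCP pose, the force and the opening at its end, in the units of the state.
- arm.get_state(): the state, without advancing time (a new reading comes with each control period).
- arm.grab_frame(name): name is "scene" or "top" or "wrist"; returns a dict with "image" (420x560x3 uint8, red, green, blue), "depth" (420x560 float32, m along the optical axis (not along the pixel's ray), 0 where there is no reading), "vfov" (degrees; the focal length in pixels is half the picture's height over the tangent of half this angle, whatever the lens; pixels are square), "cx", "cy" (the principal point, pixels), "rvec" (rotation vector, rad) and "tvec" (3), from world to camera coordinates, as OpenCV has them. Camera axes: x right, y down, z forward; pixel columns grow to the right and rows downward; lengths in m; the calibration is good to about 2 mm. A picture is of the moment at which its call begins.
- arm.job_done(): hands the job in, once; it reports no verdict.
The state is a dict: "t": time; "q": joint angles; "qd": joint speeds; "joint_efforts": joint torques, N m; "eef_pos": TCP position; "ee_rot": TCP orientation; "force": force on the tool from outside, world axes, zero at the start; "moment": the same for the moment, N m; "width": finger opening in m.
Only numpy, scipy, OpenCV 4.12 (cv2) and the standard library are available. Lean on these libraries where they do the work, as an engineer would, in place of code of your own. Each camera call takes 0.05 s, during which the arm holds its last target.

## Working session

There is one attempt and no reset: what is moved stays moved. The work goes in short steps, Python scripts to look and compute and a shell command to move; the robot and the scene stay as the last step left them, time stands still between calls to the robot, and variables do not carry over. Pictures are saved under pics/ and viewed, and the job is handed in when it is done.

```bash
ls; mkdir -p pics
python3 - <<'E'
from station import arm
import cv2
s=arm.get_state();print(s)
for n in("scene","top"):
    f=arm.grab_frame(n);cv2.imwrite(f"pics/{n}0.png",f["image"][:,:,::-1]);print(n,f["vfov"],f["cx"],f["cy"],f["rvec"],f["tvec"])
E
```

```text
pics
{'t': 0.0, 'q': array([ 1.52009008e+00,  3.59346983e-01,  1.10685553e-02, -3.11194463e-04,
       -1.22409291e+00, -2.88106833e-01]), 'qd': array([-0.00035595,  0.00090981, -0.00091667,  0.00047545,  0.00163257,
       -0.0001735 ]), 'joint_efforts': array([-1.14636114e-03, -5.82713807e+01,  2.93058622e+01,  6.99699238e+00,
        6.87793960e-03, -1.59854899e-04]), 'eef_pos': array([0.22428748, 0.63644151, 0.4037595 ]), 'ee_rot': array([ 3.13999943e+00, -1.67070212e-04, -3.38918917e-01]), 'force': array([ 1.60621332, -0.22713529,  0.19257068]), 'moment': array([ 0.0098924 ,  0.00317644, -0.03934136]), 'width': 0.08769467660145139}
scene 46.666244633068274 274.4740125788338 208.0368310499392 [ 1.95125314  1.03841499 -0.561214  ] [-0.29666298 -0.14077558  1.70941802]
top 51.541818395174936 278.55855851143787 206.39206148908409 [ 2.14769634 -2.16807463  0.09773027] [0.05011819 0.48989757 1.46679687]
```

View pics/scene0.png

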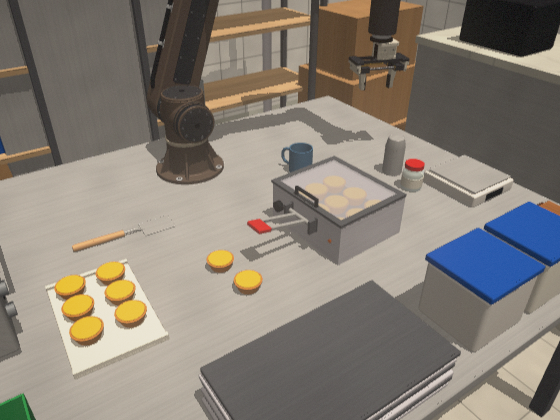

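View pics/top0.png

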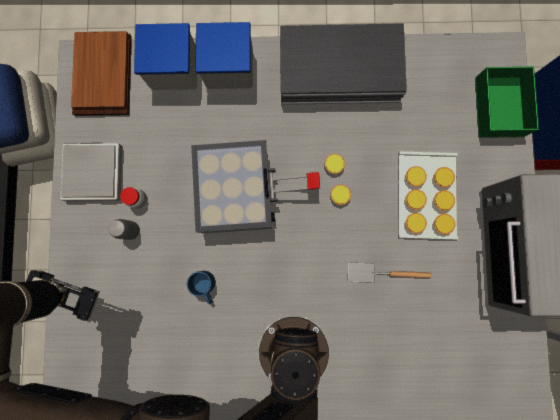

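Top view: the red pad is at about (313,181), the warmer at (232,187) with its lever pointing image-right, and loose tarts at (334,164) and (341,195). The arm is at lower left. In the scene view the pad is at (260,226). Next I measure these points.

```bash
cat > h.py <<'E'
from station import arm
import cv2,numpy as np
def grab(n):
    f=arm.grab_frame(n);f["R"]=cv2.Rodrigues(np.array(f["rvec"],float))[0];f["t"]=np.array(f["tvec"],float).ravel()
    f["f"]=210/np.tan(np.radians(f["vfov"])/2);return f
def ray(f,u,v):
    d=f["R"].T@np.array([(u-f["cx"])/f["f"],(v-f["cy"])/f["f"],1.]);return -f["R"].T@f["t"],d
def plane(f,u,v,z):
    c,d=ray(f,u,v);return c+d*(z-c[2])/d[2]
def dep(f,u,v):
    c,d=ray(f,u,v);return c+d*f["depth"][int(round(v)),int(round(u))]
def tri(f,p,g,q):
    a,d=ray(f,*p);b,e=ray(g,*q);s=np.linalg.lstsq(np.c_[d,-e],b-a,rcond=None)[0]
    x,y=a+s[0]*d,b+s[1]*e;return (x+y)/2,np.linalg.norm(x-y)
def red(f):
    h=cv2.cvtColor(f["image"],cv2.COLOR_RGB2HSV);m=(((h[...,0]<5)|(h[...,0]>174))&(h[...,1]>180)&(h[...,2]>110)).astype(np.uint8)
    n,l,s,c=cv2.connectedComponentsWithStats(m);return [(s[i],c[i],l==i) for i in range(1,n) if s[i][4]>25]
E
python3 - <<'E'
from h import *
np.set_printoptions(precision=4,suppress=True)
F={n:grab(n) for n in("scene","top")}
for n in F:
    for s,c,m in red(F[n]):
        v,u=np.nonzero(m);P=np.array([dep(F[n],a,b) for a,b in zip(u,v)])
        print(n,s,c,"depth med",np.median(P,0),"plane.116",plane(F[n],*c,.116))
t=F["top"];h=cv2.cvtColor(t["image"],cv2.COLOR_RGB2HSV)
m=((h[...,0]>15)&(h[...,0]<35)&(h[...,1]>180)&(h[...,2]>120)).astype(np.uint8)
n,l,s,c=cv2.connectedComponentsWithStats(m)
for i in range(1,n):
    if s[i][4]>60: print("tart",c[i],s[i][4],plane(t,*c[i],.03))
# lid / warmer by height from depth
v,u=np.mgrid[120:250,170:300];P=np.array([dep(t,a,b) for a,b in zip(u.ravel(),v.ravel())])
k=(P[:,2]>.115)&(P[:,2]<.15);m=np.zeros((420,560),np.uint8);m[v.ravel()[k],u.ravel()[k]]=1
m=cv2.morphologyEx(m,cv2.MORPH_OPEN,np.ones((7,7)))
n,l,s,c=cv2.connectedComponentsWithStats(m);i=1+np.argmax(s[1:,4])
cn=cv2.findContours((l==i).astype(np.uint8),cv2.RETR_EXTERNAL,cv2.CHAIN_APPROX_NONE)[0][0]
W=np.array([plane(t,*q[0],.129)[:2] for q in cn],np.float32)
print("lid rect",cv2.minAreaRect(W),s[i],"\n",cv2.boxPoints(cv2.minAreaRect(W)))
E
```

```text
scene [406 160  18   8 114] [414.7632 163.2895] depth med [0.5277 0.5385 0.0907] plane.116 [0.5585 0.4999 0.116 ]
scene [249 220  21  11 129] [259.2636 224.7674] depth med [ 0.568  -0.0701  0.1174] plane.116 [ 0.5657 -0.0682  0.116 ]
top [307 172  13  17 180] [312.9111 180.25  ] depth med [ 0.565  -0.0683  0.1167] plane.116 [ 0.5648 -0.0682  0.116 ]
top [120 188  18  17 235] [128.7447 195.7277] depth med [0.5237 0.5408 0.0912] plane.116 [0.5207 0.5316 0.116 ]
tart [444.0647 176.6293] 232 [ 0.5867 -0.523   0.03  ]
tart [444.2    199.9417] 240 [ 0.5062 -0.5195  0.03  ]
tart [417.0448 223.0597] 134 [ 0.4282 -0.4241  0.03  ]
tart [444.3745 223.535 ] 243 [ 0.4257 -0.5161  0.03  ]
lid rect ((0.5489305853843689, 0.19779656827449799), (0.28460901975631714, 0.2442730814218521), 3.428090810775757) [ 192  141   79   91 6383] 
 [[0.3996 0.3112]
 [0.4142 0.0674]
 [0.6983 0.0844]
 [0.6837 0.3282]]
```

The warmer is consistent. The lid rectangle measures 0.285 x 0.244 with its centre at (0.549, 0.198), and the pad lies 0.267 m from it at (0.565, -0.068, 0.116). Both give a turn of 0.06 rad. I will move above the pad with the fingers closed and the jaws across the lever (yaw -1.51).

```bash
python3 -m handwheel '[[1,-2,0,-0.06],[1.7,-3.5,0,-0.06],[1.8,-3.7,0,-0.06],[1.8,-3.7,0,-0.06],[1.8,-3.7,0,-0.06],[1.8,-3.7,0,-0.06],[1.8,-3.7,0,-0.06],[1.8,-3.7,0,-0.06],[1.8,-3.7,0,-0.06],[1.8,-3.7,0,-0.06],[1.8,-3.7,0,-0.06],[1.8,-3.7,0,-0.06],[1.8,-3.7,0,-0.06],[1.8,-3.7,0,-0.06],[1.8,-3.7,0,-0.06],[1.8,-3.7,0,-0.06],[1.8,-3.7,0,-0.06],[1.8,-3.7,0,-0.06],[1.8,-3.7,0,-0.06],[1,-2,0,-0.03]]' 1 20
```

```text
t: 2.2
eef_pos: [0.5681, -0.0699, 0.4043]
ee_rot: [3.141, -0.0, -1.513]
force: [-0.2, 1.1, -0.9]
width: 0.0005
```

```bash
python3 -m handwheel '[[0,0,0,0],[0,0,0,0]]'
```

```text
t: 2.4
eef_pos: [0.5673, -0.0679, 0.4041]
ee_rot: [3.141, 0.0, -1.51]
force: [1.0, 0.5, 0.2]
width: 0.0008
```

```bash
python3 -m handwheel '[[-0.2,0,-1,0],[0,0,-1.5,0],[0,0,-1.5,0],[0,0,-1.5,0],[0,0,-1.5,0],[0,0,-1.2,0],[0,0,-0.8,0],[0,0,0,0],[0,0,0,0]]'
python3 - <<'E'
from h import *
for n in("scene","wrist"): cv2.imwrite(f"pics/{n}1.png",grab(n)["image"][:,:,::-1])
E
```

```text
t: 3.3
eef_pos: [0.5655, -0.0672, 0.315]
ee_rot: [-3.141, -0.0, -1.508]
force: [0.2, -0.3, 1.0]
width: 0.0006
```

View pics/scene1.png

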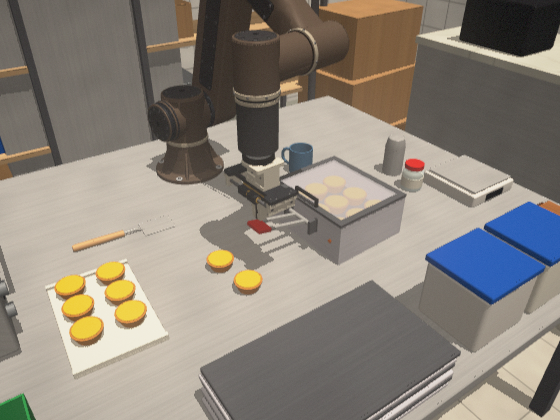

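View pics/wrist1.png

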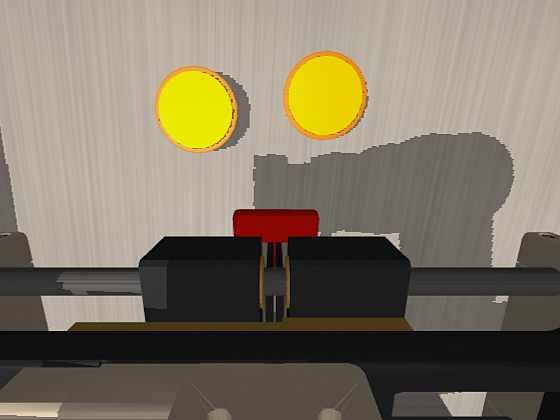

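The wrist view shows the red pad centred under the fingers at (276,225). The fingertips are about 21 mm above it and the tarts are clear of the gripper. I press now.

```bash
python3 -m handwheel '[[0,0,-0.6,0],[0,0,-0.6,0],[0,0,-0.4,0],[0,0,-0.4,0],[0,0,-0.4,0],[0,0,-0.4,0],[0,0,-0.4,0],[0,0,-0.4,0],[0,0,-0.4,0],[0,0,-0.4,0],[0,0,-0.4,0],[0,0,-0.4,0],[0,0,-0.4,0],[0,0,-0.4,0],[0,0,-0.4,0],[0,0,-0.3,0],[0,0,-0.3,0],[0,0,-0.2,0]]'
```

```text
t: 5.2
eef_pos: [0.566, -0.0677, 0.2431]
ee_rot: [-3.14, -0.001, -1.509]
force: [0.6, -1.7, 5.3]
width: 0.0004
```

```bash
python3 -m handwheel '[[0,0,-0.2,0],[0,0,-0.2,0],[0,0,-0.2,0],[0,0,0,0],[0,0,0,0]]'
python3 - <<'E'
from h import *
print(arm.get_state()["force"],arm.get_state()["eef_pos"])
for n in("scene",): cv2.imwrite(f"pics/{n}2.png",grab(n)["image"][:,:,::-1])
E
```

```text
t: 5.7
eef_pos: [0.5653, -0.0672, 0.2364]
ee_rot: [3.141, 0.0, -1.509]
force: [2.6, 0.3, 2.8]
width: 0.0002
[2.56971237 0.25403094 2.77806839] [ 0.56526011 -0.06724819  0.23640178]
```

View pics/scene2.png

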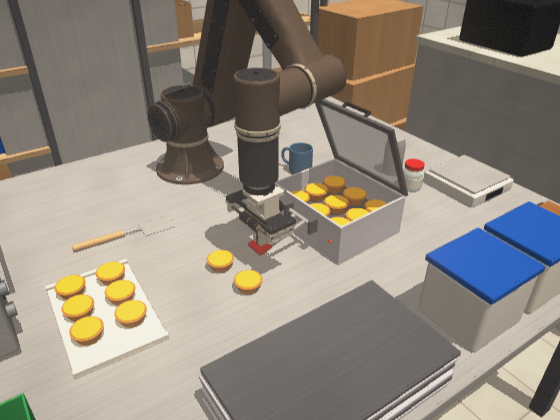

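The lid is nearly fully open and there is no stop force yet. I press on to the stop.

```bash
python3 -m handwheel '[[0,0,-0.2,0],[0,0,-0.2,0],[0,0,-0.1,0],[0,0,0,0]]'
```

```text
t: 6.15
eef_pos: [0.5654, -0.0672, 0.235]
ee_rot: [-3.14, -0.0, -1.507]
force: [-10.1, 3.8, 33.5]
width: 0.0004
```

```bash
python3 -m handwheel '[[0,0,-0.1,0],[0,0,-0.1,0],[0,0,0,0],[0,0,0,0]]'
```

```text
t: 6.55
eef_pos: [0.5653, -0.0672, 0.2346]
ee_rot: [-3.139, -0.001, -1.507]
force: [-14.9, 5.7, 48.6]
width: 0.0007
```

The force rose to 48 N, so the lever is on its stop. I ease off slightly, hold, and check the lid angle.

```bash
python3 -m handwheel '[[0,0,0.1,0],[0,0,0.1,0],[0,0,0,0],[0,0,0,0],[0,0,0,0],[0,0,0,0],[0,0,0,0],[0,0,0,0],[0,0,0,0],[0,0,0,0],[0,0,0,0],[0,0,0,0],[0,0,0,0],[0,0,0,0],[0,0,0,0],[0,0,0,0],[0,0,0,0],[0,0,0,0],[0,0,0,0],[0,0,0,0]]'
```

```text
t: 8.55
eef_pos: [0.5654, -0.0672, 0.235]
ee_rot: [-3.14, -0.0, -1.507]
force: [-9.5, 4.1, 33.4]
width: 0.0004
```

```bash
python3 -m handwheel '[[0,0,0,0],[0,0,0,0],[0,0,0,0],[0,0,0,0],[0,0,0,0],[0,0,0,0],[0,0,0,0],[0,0,0,0],[0,0,0,0],[0,0,0,0]]'
python3 - <<'E'
from h import *
for n in("scene",):
    f=grab(n);cv2.imwrite(f"pics/{n}3.png",f["image"][:,:,::-1])
    for s,c,m in red(f):
        v,u=np.nonzero(m);print(c,np.median([dep(f,a,b) for a,b in zip(u,v)],0))
t=grab("top");cv2.imwrite("pics/top3.png",t["image"][:,:,::-1])
v,u=np.mgrid[100:290,120:300];P=np.array([dep(t,a,b) for a,b in zip(u.ravel(),v.ravel())])
# warmer frame, origin at centre
d=np.array([-.06,.998]);e=np.array([-.998,-.06]);q=P[:,:2]-[.549,.198];X=q@d;Y=q@e
k=(abs(Y)<.14)&(P[:,2]>.16)&(X>-.1)&(X<.2)&(P[:,2]<.45)
p=np.polyfit(X[k],P[k,2],1);print(k.sum(),"max z",P[k,2].max(),"X at max",X[k][P[k,2].argmax()],"angle",np.pi-np.arctan2(0,1)-np.arctan(abs(p[0])) - np.pi/2*0,p, np.arctan(abs(p[0])))
E
```

```text
t: 9.55
eef_pos: [0.5653, -0.0672, 0.235]
ee_rot: [-3.14, -0.0, -1.508]
force: [-10.4, 3.8, 34.1]
width: 0.0002
[414.6637931  163.37931034] [0.52786242 0.53812473 0.0903503 ]
1865 max z 0.4499991407048771 X at max -0.0882570722471633 angle 2.001986957140705 [-2.17361596  0.4111037 ] 1.139605696449088
```

View pics/scene3.png

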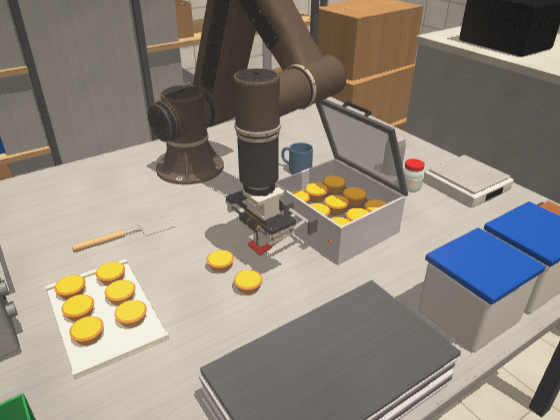

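The lid is steady at 1.14 rad (plane fit through the depth points) and has been held open for 3 s. Next I raise the lever slowly, 1.5–2 mm per row.

```bash
python3 -m handwheel '[[0,0,0.1,0],[0,0,0.1,0],[0,0,0.1,0],[0,0,0.15,0],[0,0,0.15,0],[0,0,0.2,0],[0,0,0.2,0],[0,0,0.2,0],[0,0,0.2,0],[0,0,0.2,0],[0,0,0.2,0],[0,0,0.2,0],[0,0,0.2,0],[0,0,0.2,0],[0,0,0.2,0],[0,0,0.2,0],[0,0,0.2,0],[0,0,0.2,0],[0,0,0.2,0],[0,0,0.2,0]]'
```

```text
t: 11.65
eef_pos: [0.5652, -0.0673, 0.268]
ee_rot: [3.141, 0.0, -1.509]
force: [-2.3, -2.1, 6.7]
width: 0.0008
```

```bash
python3 -m handwheel '[[0,0,0.2,0],[0,0,0.2,0],[0,0,0.2,0],[0,0,0.2,0],[0,0,0.2,0],[0,0,0.2,0],[0,0,0.2,0],[0,0,0.2,0],[0,0,0.2,0]]'
python3 - <<'E'
from h import *
f=grab("scene");cv2.imwrite("pics/scene4.png",f["image"][:,:,::-1])
E
```

```text
t: 12.55
eef_pos: [0.5654, -0.0662, 0.2859]
ee_rot: [-3.141, 0.002, -1.509]
force: [-2.4, 4.9, 6.5]
width: 0.0004
```

View pics/scene4.png

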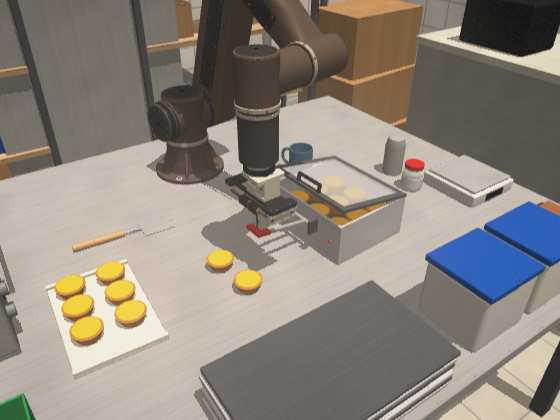

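The lid is coming down smoothly and is about a quarter open. I continue slowly to the top.

```bash
python3 -m handwheel '[[0,0,0.1,0],[0,0,0.1,0],[0,0,0.1,0],[0,0,0.1,0],[0,0,0.1,0],[0,0,0.1,0],[0,0,0.1,0],[0,0,0.1,0],[0,0,0.1,0],[0,0,0.1,0],[0,0,0.1,0],[0,0,0.1,0],[0,0,0.1,0],[0,0,0.1,0],[0,0,0.1,0],[0,0,0.1,0],[0,0,0.1,0],[0,0,0.1,0],[0,0,0,0],[0,0,0,0]]'
```

```text
t: 14.6
eef_pos: [0.5653, -0.0674, 0.3037]
ee_rot: [-3.142, 0.0, -1.509]
force: [0.1, -0.0, -0.4]
width: 0.0003
```

```bash
python3 -m handwheel '[[0,0,0.2,0],[0,0,0.3,0],[0,0,0.6,0],[0,0,1,0],[0,0,1.5,0],[0,0,1.5,0],[0,0,1.5,0],[0,0,1.5,0],[0,0,1.5,0],[0,0,1,0],[0,0,0.5,0],[0,0,0,0],[0,0,0,0],[0,0,0,0]]'
python3 - <<'E'
from h import *
np.set_printoptions(precision=4,suppress=True)
for n in ("scene","top"):
    f=grab(n);cv2.imwrite(f"pics/{n}5.png",f["image"][:,:,::-1])
    for s,c,m in red(f):
        v,u=np.nonzero(m);print(n,c,np.median([dep(f,a,b) for a,b in zip(u,v)],0))
print(arm.get_state()["force"])
E
```

```text
t: 16.0
eef_pos: [0.5652, -0.0674, 0.4139]
ee_rot: [3.14, -0.0, -1.509]
force: [-0.4, 0.7, 0.8]
width: 0.0006
scene [414.6638 163.3793] [0.5287 0.537  0.0906]
top [128.8686 195.7161] [0.5236 0.5404 0.0908]
[ 0.0275 -0.268   0.4127]
```

View pics/scene5.png

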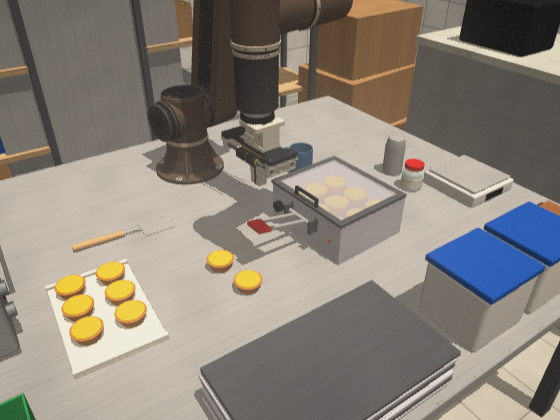

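The lid looks shut and the pad is back at about (260,226), now in shadow. I check pad height, lid height and tart shift numerically before handing in.

Run:
```python
from h import *
np.set_printoptions(precision=4,suppress=True)
f=grab("scene");im=f["image"].astype(int)
m=(im[...,0]>70)&(im[...,1]<40)&(im[...,2]<40);m[:,:240]=0;m[:,280:]=0;m[:205]=0;m[245:]=0
v,u=np.nonzero(m);print("pad",len(u),u.mean(),v.mean(),np.median([dep(f,a,b) for a,b in zip(u,v)],0))
a=cv2.imread("pics/scene0.png").astype(int);b=im[:,:,::-1];d=abs(a-b).max(2)>40
cv2.imwrite("pics/diff5.png",(d*255).astype(np.uint8))
t=grab("top")
for p in((200,150),(200,222),(262,150)): print("lid",dep(t,*p))
```

```text
pad 0 nan nan nan
lid [0.6661 0.2975 0.1305]
lid [0.4317 0.2952 0.1292]
lid [0.5338 0.0666 0.6674]<stdin>:5: RuntimeWarning: Mean of empty slice.
  ret = ret.dtype.type(ret / rcount)
  return _methods._mean(a, axis=axis, dtype=dtype,
```

View pics/diff5.png

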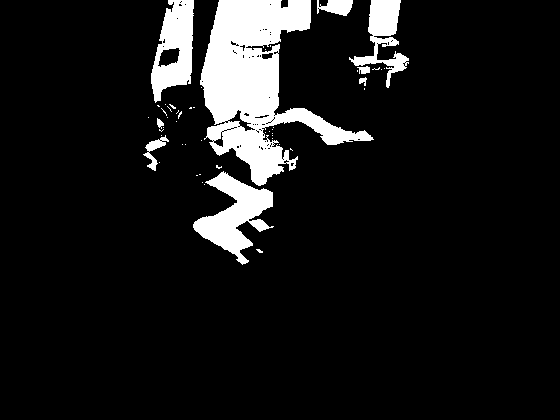

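The difference picture shows changes only at the arm and its shadow, around (235,225). The lid, tarts and bench items are unchanged. My pad mask was too tight for the shadow, so I repeat that check with a ratio mask.

Run:
```python
from h import *
f=grab("scene");im=f["image"].astype(int)
m=(im[...,0]>2.5*im[...,1])&(im[...,0]>60);m[:,:245]=0;m[:,275:]=0;m[:215]=0;m[238:]=0
v,u=np.nonzero(m);print("pad",len(u),u.mean(),v.mean(),np.median([dep(f,a,b) for a,b in zip(u,v)],0))
print(arm.get_state()["t"],arm.get_state()["qd"])
```

```text
pad 63 260.7142857142857 225.6031746031746 [ 0.57129175 -0.06516369  0.1166762 ]
16.25 [-0.00101483 -0.00105119  0.00168063 -0.00029399 -0.00042094 -0.00101272]
```

The pad is back at 0.117 m, its rest height.

```bash
python3 -c "
from station import arm
print(arm.job_done())"
```

```text
the job is handed in; nothing more can be done
None
```

I pressed the lever down to its stop with closed fingertips, and the lid opened to about 1.14 rad, measured from a plane fit to the depth image. I held it there for more than 3 s, eased the lever up over about 4 s with the fingers still loaded at about 6.5 N, and lifted clear.

**Last checks before handing in:**
- **Pad:** it is back at 0.117 m, against 0.116 m at rest.
- **Lid:** its top measures 0.129–0.131 m at the two rear points, which is its shut height. A third point, at the front, landed on the gripper and told nothing.
- **Bench items:** comparing the scene picture with the first one, only the arm and its shadow changed, so no bench item visibly moved.
- **Robot:** the force reading was about zero, and the fingertips were about 12 cm above the pad.

**Checks that went wrong:** My first check of the pad's final height found no pixels because the pad was in the arm's shadow. I repeated it with a looser colour mask, which gave the 0.117 m. While the lever was on its stop the force briefly reached 49 N at the fingertips, below the 120 N wrist limit. I measured no lid speeds directly. The job was handed in at about 16 s, with no verdict reported.

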